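Fit the camera column to the stand until the spring button pops through

ROBOT

A 6-joint arm with a two-finger parallel gripper is mounted at the origin on the work surface. World frame = base frame: x ahead of the robot, y to its left, z up, the work surface at z = 0. Lengths are in m, angles in rad, forces in N, time in s.
With the tool pointing down it reaches from about 0.375 to 0.975 m from the base axis. Payload 3.8 kg.
Tool frame: the origin (TCP) lies between the finger pads; the fingertips stand 17 mm ahead of it and the grasp point (between the pads) lies 2 mm behind it; y points along the fingers, z is the direction in which the jaws open and shut, and the axes are right-handed (so a half turn about y gives the same grasp; the last joint's range is limited). The gripper opens to 85 mm and grips with 20 to 120 N. Pads are 22 mm wide; open, the fingers measure 114 mm over their backs; the gripper's body (76 mm by 85 mm) begins 54 mm behind the grasp point. The pads swing forward as they close: fully open they stand 13 mm farther back than shut.
Start: joints at [-1.309, 0.264, 1.604, -0, 1.274, -0.037], TCP at [0.199, -0.645, 0.226] pointing down, gripper open.
Joint ranges: [-2.63, 2.63], [-0.94, 2.18], [0.31, 2.57], [-1.31, 4.45], [0, 2.66], [-2.55, 2.55]. Speed limits (rad/s): [2.57, 2.57, 3.14, 3.14, 3.14, 3.14].

INTERFACE

Orientations are given as a rotation vector (axis times angle).
In Python, from workcell import bot, eyes, nets gives the robot as it stands. The module is installed in compiled form; this text tells all that it offers.
- The arm moves only by the tool jog_arm, never from a script. Its arguments are lists of equal length, an entry for each row: "turn": the turn, a rotation vector about the tool's x, y, z in rad, a list of three; "slide": the shift along the tool's x, y, z in mm, a list of three; "grip": the opening in per cent of the stroke, from 0 (shut) to 100 (fully open). A call has 1 to 5 rows; each row shifts and turns the commanded pose from where the row before left it, along the tool's axes as they then stand; what a row does not reach is not made up. A row lasts 1/10 s, in which the tool goes at most 50 mm and 8.59 degrees, less where a joint would pass 70% of its speed; a pose out of reach is approached as far as the arm can. A call with a gripper value outside its range is refused whole. The fingers move at their own pace and stop on an object; "newtons" is the grip in N (left out, the last holds). Time passes only in rows, so rows that do not move let the fingers close. It gives the time, the measured TCP pose, the force and the opening at its end, in the units of the state.
- bot.read_state(): the state, without advancing time (a new reading comes with each control period).
- eyes.read_camera(name): name is "scene" or "top" or "wrist"; returns a dict with "img" (420x560x3 uint8, red, green, blue), "depth" (420x560 float32, m along the optical axis (not along the pixel's ray), 0 where there is no reading), "intrinsics" (3x3 intrinsics, pixels), "distortion" ([k1, k2, p1, p2, k3] as OpenCV has them; the pictures are not rectified), "position" and "rotation" of the camera in the world. Camera axes: x right, y down, z forward; pixel columns grow to the right and rows downward; lengths in m; the calibration is good to about 2 mm. A picture is of the moment at which its call begins.
- bot.finish_job(): hands the job in, once; it reports no verdict.
Trained networks look in a picture, given as the dict that the camera call returned (one of the last four; its "shot" number tells which), for a name from the list of things; names that differ only in an ending like _2 or _b are one class to them, and where a whole thing is asked for, a point or a joint stands for the part that bears it (a point fixed in the world has none). Each returns a list of dicts, best first, with "conf" (0 to 1); they miss things now and then, are a little off and sometimes report something else, mostly with a low value. They report only what shows in the picture. A call takes as long as a camera call. They do not tell look-alikes from the thing itself.
- nets.search_frame(thing, picture): "xyz" ([x, y, z] in m, in the coordinates of the camera as it stood for that picture, good to about 4 mm: the middle of the surface that is visible of it).
The state is a dict: "time": time; "q": joint angles; "joint_vel": joint speeds; "joint_torque": joint torques, N m; "tool_pos": TCP position; "tcp_rot": TCP orientation; "wrist_force": force on the tool from outside, world axes, zero at the start; "torque": the same for the moment, N m; "width": opening from 0.0 (shut) to 1.0 (fully open).
Only numpy, scipy, OpenCV 4.12 (cv2) and the standard library are available. Lean on these libraries where they do the work, as an engineer would, in place of code of your own. Each camera call takes 0.05 s, during which the arm holds its last target.

TASK

Fit the aluminium column tube onto the upright steel stub of the microscope camera stand: slide it down until its collar sits flush on the stand's shoulder, then, keeping it down, turn it until the stub's spring button pops out through the hole in the tube's side, stop there, and let go. Press and turn gently, no harder than about 30 N, and leave the other things on the bench where they are.

Things in the scene. Friction and masses are not known exactly. Their poses are not given: they have to be found in the camera images.
- tube_mid (a point): Centre of the column tube, half-way up; z up along the tube, x out through its only hole. It stands upright and loose on the bench: aluminium, 130 mm long, 41 mm in outer diameter, a grey cap on top, a 52 mm wide collar on its lowest 12 mm; about 0.3 kg. The upper 58 mm is solid: grip there, across the 41 mm. It starts with the hole within 0.5 rad of world +x.
- tube_foot (a point): Centre of the tube's foot, 65 mm below its centre, axes as the tube's. From here a 34 mm bore, open below, runs 72 mm up into the tube; its mouth flares to 45 mm over the lowest 9 mm.
- tube_hole (a point): Middle of the hole through the 3.5 mm wall of the tube, 25.5 mm above the tube's foot; 9.6 mm wide, 12 mm high; x points outward.
- stand: The camera stand, fixed to the bench: a cream plate 150 x 120 mm, 18 mm high, a round dark shoulder 62 mm wide on it, and an upright steel stub 32 mm in diameter (1 mm of play all round in the bore), its tip 86 mm above the bench and tapered to 24 mm over the last 8 mm. Origin on the stub's axis at bench level; x along the 150 mm side, z up.
- seat (a point): Point on the stub's axis level with the top of the shoulder, 26 mm above the bench, axes as the stand's. Fully home, the tube's foot is here. The round spring button in the stub's side (brass, 8 mm wide, flat-ended, 5.5 mm proud, 25.5 mm above this point) points level, anywhere within 0.7 rad either side of the stand's +x; no reading tells where.
- button (a joint): How far the spring button is pushed in, in m: 0 = out, about 0.002 to 0.004 = held in by the bore, 0.0065 = end; spring 3 N at 0, about 5 N when held in. The tube's flared mouth pushes it in with some 5 to 14 N downward. It pops out to 0 when the hole is within about 0.05 to 0.1 rad of it. Turned some 0.1 to 0.2 rad past that, the hole's edge jams on it and the forces climb steeply.
- post_mid (a point): Bystander: centre of a solid aluminium post, 30 mm wide, 82 mm tall, no hole. Leave alone.
- eyepiece_mid (a point): Bystander: centre of a brass eyepiece, 36 mm wide, 54 mm tall. Leave alone.
- oil_mid (a point): Bystander: centre of a small amber bottle, 36 mm wide, 75 mm tall. Leave alone.
- dish_mid (a point): Bystander: centre of a pale shallow dish, 80 mm wide, 16 mm tall. Leave alone.
- driver_mid (a point): Bystander: a screwdriver, 170 mm long, lying to the left of the work. Leave alone.
- clampring_mid (a point): Bystander: centre of a dark steel ring lying flat, 60 mm wide, 14 mm tall. Leave alone.
Things that resemble listed ones, but are neither listed nor needed, are in the scene too. Leave any orange or turquoise look-alike of the part that bears tube_mid alone.

How it is judged:
By the outcome, as a careful person would: the job done as asked, in the order asked, and still so for the second after the job is handed in, with the robot touching nothing.
It also fails if it takes over 62 s, if anything falls off the work surface, if the arm or the gripper's body presses on something with over 40 N, if the wrist force passes 120 N, or if a joint passes its speed limit or range.

## Working session

There is one attempt and no reset: what is moved stays moved. The work goes in short steps, Python scripts to look and compute and a tool call to move; the robot and the scene stay as the last step left them, time stands still between calls to the robot, and variables do not carry over. Pictures are saved under pics/ and viewed, and the job is handed in when it is done.

Besides the shell and the picture viewer there is one more tool, called after "Request:" by a JSON object that holds its "op" and its "data", one argument or row to a line. jog_arm: Moves the arm, as the interface text tells. Its arguments: {"type":"object","properties":{"turn":{"type":"array"},"slide":{"type":"array"},"grip":{"type":"array"},"newtons":{"type":"number"}},"required":["turn","slide","grip"]}

```bash
mkdir -p pics; python3 - <<'E'
from workcell import bot,eyes,nets
import cv2,numpy as np
s=bot.read_state();print({k:np.round(v,4) for k,v in s.items()})
for n in ["scene","top","wrist"]:
    p=eyes.read_camera(n);cv2.imwrite(f"pics/a_{n}.png",p["img"][:,:,::-1])
    print(n,p["position"],np.round(p["rotation"],3).tolist(),p["intrinsics"].tolist(),p["distortion"])
    for t in ["tube_mid","stand","tube_hole","button"]:
        for d in nets.search_frame(t,p)[:4]:
            print(t,round(d["conf"],2),np.round(np.array(p["rotation"])@d["xyz"]+p["position"],4))
E
```

```text
{'time': np.float64(0.0), 'q': array([-1.3089,  0.2648,  1.6054, -0.    ,  1.2737, -0.0369]), 'joint_vel': array([-0.0015,  0.0003,  0.0006, -0.    ,  0.0015,  0.0006]), 'joint_torque': array([ 8.00000e-04, -5.15110e+01, -3.67312e+01,  1.00000e-04,
        1.31000e-02, -0.00000e+00]), 'tool_pos': array([ 0.1985, -0.6444,  0.2242]), 'tcp_rot': array([-0.3105,  2.0631, -2.0585]), 'wrist_force': array([ 0.6106,  0.49  , -0.3377]), 'torque': array([0.0357, 0.0293, 0.0118]), 'width': np.float64(0.9984)}
scene [1.26087699 0.65213611 0.65452906] [-0.988, -2.28, 1.211] [[516.3155669587304, 0.0, 281.60210148279396], [0.0, 516.3155669587304, 213.90695897575242], [0.0, 0.0, 1.0]] [-0.14390173  0.          0.          0.          0.        ]
tube_mid 0.85 [3.1806 2.5719 2.5743]
tube_mid 0.83 [3.1366 2.5278 2.5302]
tube_mid 0.7 [3.0837 2.475  2.4774]
tube_mid 0.61 [3.4247 2.816  2.8184]
stand 0.77 [2.3333 1.7245 1.7269]
stand 0.49 [2.7889 2.1801 2.1825]
tube_hole 0.94 [3.1334 2.5246 2.527 ]
tube_hole 0.93 [3.4261 2.8173 2.8197]
tube_hole 0.85 [3.2016 2.5929 2.5953]
tube_hole 0.75 [3.0821 2.4734 2
[... 168 characters left out ...]
.0, 1.0]] [0.00253966 0.         0.         0.         0.        ]
tube_mid 0.91 [-0.0967 -0.5534  0.3406]
tube_mid 0.91 [-0.1906 -0.6473  0.2467]
tube_mid 0.66 [ 0.1448 -0.3119  0.582 ]
tube_mid 0.61 [-0.3649 -0.8216  0.0723]
stand 0.98 [0.8427 0.386  1.28  ]
tube_hole 0.93 [-0.3668 -0.8235  0.0705]
tube_hole 0.84 [-0.091  -0.5477  0.3463]
tube_hole 0.8 [-0.1835 -0.6402  0.2538]
tube_hole 0.77 [ 0.1489 -0.3078  0.5862]
button 0.21 [-0.4464 -0.9031 -0.0091]
wrist [ 0.27046261 -0.62259568  0.37398829] [2.323, -1.715, -0.262] [[321.4337035745713, 0.0, 275.4414817387413], [0.0, 321.4337035745713, 209.38761291732348], [0.0, 0.0, 1.0]] [-0.01086832  0.          0.          0.          0.        ]
```

Rotation is a rotation vector; redo with Rodrigues.

```bash
cat > h.py <<'E'
from workcell import bot,eyes,nets
import cv2,numpy as np
from scipy.spatial.transform import Rotation as R
def cam(n,f=None):
    p=eyes.read_camera(n); p["M"]=R.from_rotvec(p["rotation"]).as_matrix()
    if f: cv2.imwrite(f"pics/{f}.png",p["img"][:,:,::-1])
    return p
def px(p,X):
    X=np.atleast_2d(X).astype(float)
    rv=R.from_matrix(p["M"].T).as_rotvec(); tv=-p["M"].T@p["position"]
    return cv2.projectPoints(X,rv,tv,p["intrinsics"],np.array(p["distortion"]))[0][:,0]
def find(p,t,n=5):
    return [(round(d["conf"],2),np.round(p["M"]@d["xyz"]+p["position"],4)) for d in nets.search_frame(t,p)[:n]]
def cloud(p):
    h,w=p["depth"].shape
    v,u=np.mgrid[:h,:w]
    q=cv2.undistortPoints(np.stack([u,v],-1).reshape(-1,1,2).astype(float),p["intrinsics"],np.array(p["distortion"]))[:,0]
    d=p["depth"].reshape(-1,1)
    X=np.hstack([q*d,d])@p["M"].T+p["position"]
    X[d[:,0]==0]=np.nan
    return X.reshape(h,w,3)
E
python3 - <<'E'
from h import *
for n in ["scene","top"]:
    p=cam(n)
    for t in ["tube_mid","stand","tube_hole","button","post_mid","eyepiece_mid","oil_mid","dish_mid","driver_mid","clampring_mid"]:
        for c,X in find(p,t): print(n,t,c,X,px(p,X)[0].round())
E
```

```text
scene tube_mid 0.93 [ 0.6865 -0.2064  0.0732] [177. 178.]
scene tube_mid 0.89 [ 0.5492 -0.2829  0.0943] [202. 140.]
scene tube_mid 0.85 [ 0.5843 -0.1876  0.0707] [217. 166.]
scene tube_mid 0.69 [ 0.4937 -0.1658  0.069 ] [251. 156.]
scene stand 0.72 [0.7503 0.1556 0.009 ] [273. 288.]
scene stand 0.57 [0.4979 0.1729 0.0181] [362. 229.]
scene stand 0.23 [ 0.7696 -0.1793  0.0335] [156. 212.]
scene tube_hole 0.85 [ 0.4903 -0.1708  0.0697] [251. 155.]
scene tube_hole 0.72 [ 0.5491 -0.2851  0.0933] [201. 140.]
scene tube_hole 0.67 [ 0.6881 -0.2089  0.0722] [176. 178.]
scene tube_hole 0.65 [ 0.5902 -0.1873  0.0714] [215. 166.]
scene post_mid 0.65 [0.5559 0.013  0.041 ] [288. 203.]
scene post_mid 0.28 [0.4939 0.1674 0.0145] [361. 229.]
scene eyepiece_mid 0.62 [4.7e-01 3.0e-04 4.2e-02] [309. 186.]
scene eyepiece_mid 0.5 [ 0.775  -0.179   0.0377] [154. 212.]
scene oil_mid 0.97 [ 0.7729 -0.1767  0.0377] [156. 212.]
scene dish_mid 0.63 [0.7483 0.1555 0.0082] [274. 288.]
scene driver_mid 0.95 [0.5406 0.3688 0.024 ] [434. 278.]
scene driver_mid 0.72 [0.7549 0.0223 0.0169] [223. 255.]
scene clamprin
[... 402 characters left out ...]
0.2812  0.1059] [459. 251.]
top tube_hole 0.86 [ 0.6693 -0.2166  0.107 ] [420. 174.]
top tube_hole 0.7 [ 0.5699 -0.1957  0.117 ] [412. 227.]
top tube_hole 0.56 [ 0.4817 -0.1728  0.1298] [403. 275.]
top button 0.67 [ 0.4563 -0.0047  0.054 ] [306. 288.]
top post_mid 0.72 [0.5458 0.0007 0.074 ] [304. 241.]
top eyepiece_mid 0.57 [ 0.4572 -0.0098  0.0544] [309. 288.]
top eyepiece_mid 0.23 [0.4809 0.1532 0.0198] [228. 275.]
top oil_mid 0.53 [ 0.7583 -0.1818  0.0531] [394. 138.]
top dish_mid 0.71 [0.7603 0.1622 0.0093] [228. 144.]
top driver_mid 0.85 [0.5252 0.3587 0.0211] [130. 253.]
top clampring_mid 0.65 [0.7548 0.019  0.0135] [294. 146.]
top clampring_mid 0.39 [0.4802 0.1526 0.0168] [229. 276.]
```

View pics/a_scene.png

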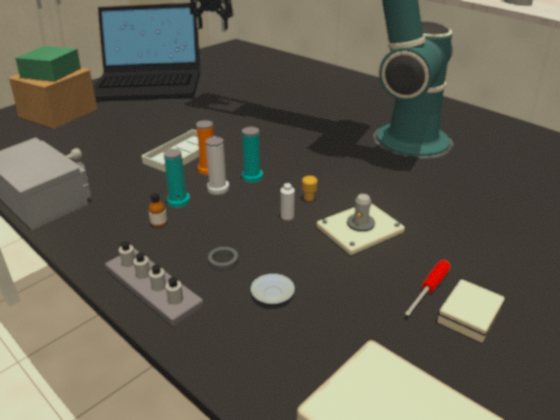

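View pics/a_top.png

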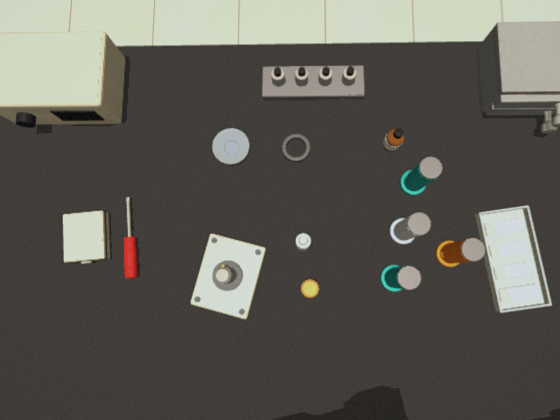

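View pics/a_wrist.png

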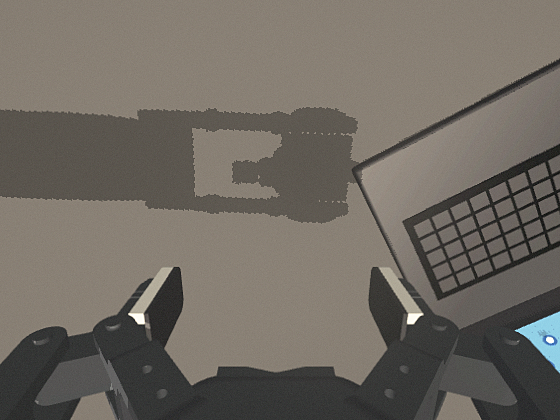

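The aluminium tube (grey) is at scene (217,166) and top (411,228), standing between two turquoise tubes and the orange one. The stand is at scene (360,225) and top (228,276), with a brass button visible on the stub at about scene (360,214). Next I'll fit the geometry.

```bash
python3 - <<'E'
from h import *
from scipy.optimize import least_squares
def circ(P,r0=None):
    f=lambda a: np.hypot(P[:,0]-a[0],P[:,1]-a[1])-(r0 if r0 else a[2])
    s=least_squares(f,[*P[:,:2].mean(0),.02],loss="soft_l1",f_scale=.001); return s.x.round(4),np.abs(s.fun).mean().round(4)
for n in ["top","scene"]:
    p=cam(n); C=cloud(p); X=C.reshape(-1,3)
    near=lambda c,r:np.hypot(X[:,0]-c[0],X[:,1]-c[1])<r
    for c in [(.57,-.19),(.48,-.17),(.67,-.21),(.535,-.283)]:
        m=near(c,.04)&(X[:,2]>.122); Q=X[m]; 
        print(n,"tube",c,m.sum(),np.median(Q[:,2]).round(4),((Q[:,:2].min(0)+Q[:,:2].max(0))/2).round(4),(np.ptp(Q[:,:2],axis=0)).round(4),Q[:,:2].mean(0).round(4))
        m=near(c,.04)&(X[:,2]>.03)&(X[:,2]<.115); print("   side",m.sum(),circ(X[m],.0205))
    c=(.475,.155)
    m=near(c,.05)&(X[:,2]>.081); print(n,"stub top",m.sum(),X[m].mean(0).round(4),np.ptp(X[m],axis=0).round(4))
    m=near(c,.025)&(X[:,2]>.032)&(X[:,2]<.075);print(" stub side",m.sum(),circ(X[m],.016))
    m=near(c,.05)&(X[:,2]>.022)&(X[:,2]<.03);print(" shoulder",m.sum(),((X[m].min(0)+X[m].max(0))/2).round(4),np.ptp(X[m],axis=0).round(4))
    m=near(c,.11)&(X[:,2]>.014)&(X[:,2]<.021); r=cv2.minAreaRect((X[m][:,:2]*1000).astype(np.float32)); print(" plate",m.sum(),r)
    np.save(f"pics/{n}.npy",C)
    for nm,o in [("stub",(.475,.155,.06)),("tube",(.57,-.19,.07))]:
        u,v=px(p,o)[0].astype(int); im=p["img"][v-45:v+45,u-60:u+60,::-1]
        cv2.imwrite(f"pics/c_{n}_{nm}.png",cv2.resize(im,None,fx=6,fy=6,interpolation=cv2.INTER_CUBIC)); print(nm,u,v)
E
cd pics; python3 -c "
import cv2,numpy as np
a=[cv2.imread(f'c_{n}_{m}.png') for n in ('scene','top') for m in ('stub','tube')]
a=[cv2.resize(x,(400,300)) for x in a]
cv2.imwrite('c_all.png',np.vstack([np.hstack(a[:2]),np.hstack(a[2:])]))"
```

```text
top tube (0.57, -0.19) 431 0.1295 [ 0.575  -0.2035] [0.0398 0.0412] [ 0.5747 -0.2025]
   side 244 (array([ 0.5752, -0.2037,  0.02  ]), np.float64(0.0002))
top tube (0.48, -0.17) 450 0.1297 [ 0.4791 -0.1822] [0.0386 0.0415] [ 0.479  -0.1816]
   side 202 (array([ 0.4791, -0.1826,  0.02  ]), np.float64(0.0002))
top tube (0.67, -0.21) 410 0.1293 [ 0.6772 -0.2279] [0.0394 0.0407] [ 0.6769 -0.2272]
   side 312 (array([ 0.6778, -0.2284,  0.02  ]), np.float64(0.0003))
top tube (0.535, -0.283) 457 0.1296 [ 0.529  -0.2955] [0.0392 0.0407] [ 0.5288 -0.2945]
   side 339 (array([ 0.5292, -0.296 ,  0.02  ]), np.float64(0.0003))
top stub top 179 [0.4814 0.1547 0.0852] [0.0283 0.0268 0.0081]
 stub side 54 (array([0.4817, 0.1557, 0.02  ]), np.float64(0.0003))
 shoulder 448 [0.4774 0.1512 0.026 ] [0.0725 0.0819 0.0079]
 plate 3331 ((481.506103515625, 155.48287963867188), (120.06583404541016, 149.64724731445312), 75.52937316894531)
stub 224 278
tube 402 229
scene tube (0.57, -0.19) 141 0.1283 [ 0.5767 -0.2011] [0.0413 0.0385] [ 0.5792 -0.1977]
   side 545 (array([ 0.5766, -0.2022,  0.02  ]), np.float64(0.0014))
scene tube (0.48, -0.17) 133 0.1285 [ 0.482  -0.1804] [0.0408 0.0461] [ 0.4838 -0.1773]
   side 512 (array([ 0.4801, -0.1809,  0.02  ]), np.float64(0.0014))
scene tube (0.67, -0.21) 166 0.1285 [ 0.6805 -0.2245] [0.0422 0.0431] [ 0.6817 -0.2218]
   side 602 (array([ 0.6786, -0.2259,  0.02  ]), np.float64(0.0012))
scene tube (0.535, -0.283) 129 0.1288 [ 0.5315 -0.2908] [0.0409 0.0417] [ 0.533  -0.2892]
   side 296 (array([ 0.5291, -0.2933,  0.02  ]), np.float64(0.0014))
scene stub top 95 [0.4848 0.1599 0.0855] [0.0293 0.0278 0.0076]
 stub side 244 (array([0.4811, 0.1572, 0.02  ]), np.float64(0.001))
 shoulder 274 [0.4824 0.1584 0.026 ] [0.0635 0.0644 0.008 ]
 plate 1655 ((482.6708984375, 158.16812133789062), (123.91519165039062, 152.6858367919922), 74.88469696044922)
stub 362 205
tube 220 163
```

View pics/c_all.png

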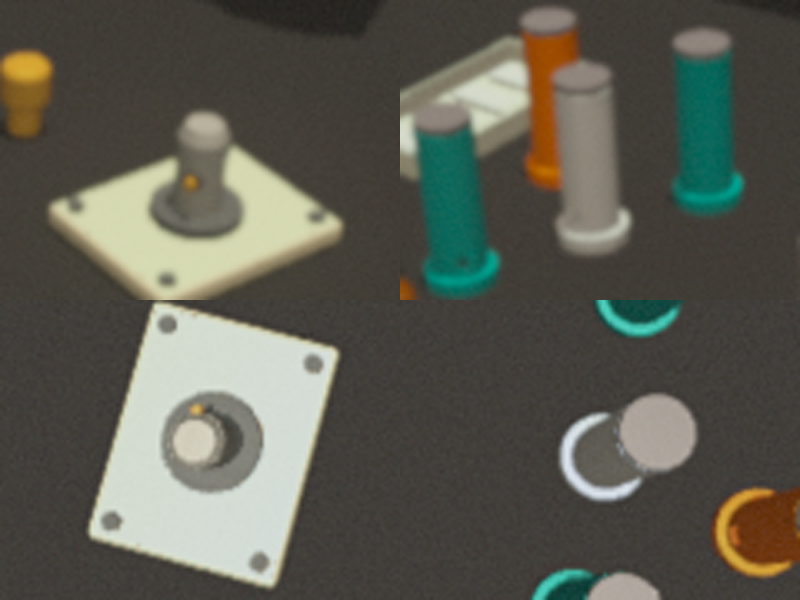

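```bash
python3 - <<'E'
from h import *
S={"top":(.4816,.1556),"scene":(.4811,.1572)}
for n in ["top","scene"]:
    p=cam(n); im=p["img"]; c=px(p,(.482,.156,.05))[0].astype(int)
    u0,v0=c-25; sub=im[v0:v0+50,u0:u0+50]; hsv=cv2.cvtColor(sub,cv2.COLOR_RGB2HSV)
    m=(hsv[...,0]>8)&(hsv[...,0]<30)&(hsv[...,1]>110); 
    k,l,st,ce=cv2.connectedComponentsWithStats(m.astype(np.uint8)); print(n,[(st[i,4],ce[i]+[u0,v0]) for i in range(1,k)])
    i=1+np.argmax(st[1:,4]); b=ce[i]+[u0,v0]
    a=np.linspace(-1.2,.8,201); s=S[n]
    for r in (.019,.0215):
        P=np.c_[s[0]+r*np.cos(a),s[1]+r*np.sin(a),0*a+.0515]; d=np.linalg.norm(px(p,P)-b,axis=1); print(r,a[d.argmin()],d.min())
    u,v=px(p,(.58,-.2,.03))[0].astype(int); sub=im[v-25:v+25,u-30:u+30,::-1]
    cv2.imwrite(f"pics/d_{n}.png",cv2.resize(cv2.convertScaleAbs(sub,alpha=1.3),None,fx=10,fy=10,interpolation=cv2.INTER_CUBIC))
s=bot.read_state(); p=cam("wrist"); T=R.from_rotvec(s["tcp_rot"]).as_matrix()
print(T.round(3).tolist(),(T.T@(p["position"]-s["tool_pos"])).round(4),(T.T@p["M"]).round(3).tolist(),s["time"])
E
```

```text
top [(np.int32(8), array([222.5, 265.5]))]
0.019 0.25 0.30335662322755186
0.0215 0.26 1.5685627328205325
scene [(np.int32(20), array([358.75, 214.25]))]
0.019 0.26 0.562599870364276
0.0215 0.29000000000000004 1.2461685051918936
[[-0.956, 0.0, 0.294], [-0.294, 0.0, -0.956], [-0.0, -1.0, -0.0]] [-0.0752 -0.1484 -0.0004] [[-0.0, 0.955, 0.298], [0.0, -0.298, 0.955], [1.0, 0.0, -0.0]] 2.05
```

View pics/d_scene.png

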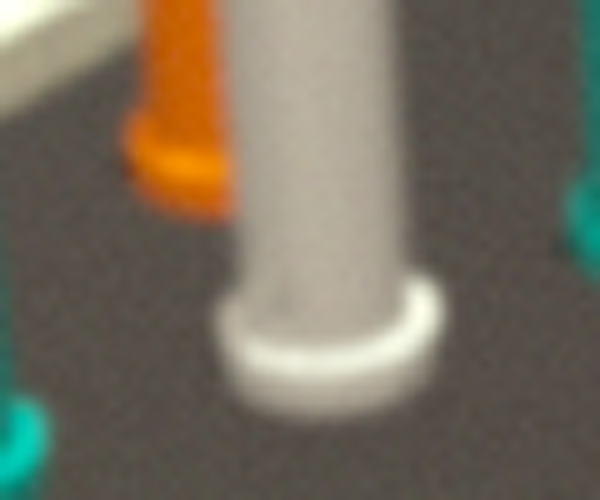

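Request:
{"op": "jog_arm", "data": {
  "turn": [
    [0,0,0],
    [0,0,0],
    [0,0,0],
    [0,0,0],
    [0,0,0]
  ],
  "slide": [
    [-35,0,-22],
    [-35,0,-22],
    [-35,0,-22],
    [-35,0,-22],
    [-35,0,-22]
  ],
  "grip": [100,100,100,100,100],
  "newtons": 40
}}

```text
time: 2.6
tool_pos: [0.3344, -0.4872, 0.2257]
tcp_rot: [-0.31, 2.06, -2.061]
wrist_force: [0.5, 0.9, 0.2]
width: 0.999
```

Request:
{"op": "jog_arm", "data": {
  "turn": [
    [0,0,0],
    [0,0,0],
    [0,0,0],
    [0,0,0],
    [0,0,0]
  ],
  "slide": [
    [-35,0,-22],
    [-35,0,-22],
    [-35,0,-22],
    [-35,0,-22],
    [-35,0,-22]
  ],
  "grip": [100,100,100,100,100]
}}

```text
time: 3.1
tool_pos: [0.4694, -0.3304, 0.2259]
tcp_rot: [-0.31, 2.06, -2.061]
wrist_force: [0.3, 0.3, -0.4]
width: 1.002
```

Request:
{"op": "jog_arm", "data": {
  "turn": [
    [0,0,0],
    [0,0,0],
    [0,0,0],
    [0,0,0],
    [0,0,0]
  ],
  "slide": [
    [-35,0,-22],
    [-35,0,-22],
    [-35,0,-22],
    [-35,0,-22],
    [0,0,0]
  ],
  "grip": [100,100,100,100,100]
}}

```text
time: 3.6
tool_pos: [0.5792, -0.2026, 0.2257]
tcp_rot: [-0.312, 2.058, -2.056]
wrist_force: [0.5, -0.1, 0.3]
width: 1.003
```

```bash
cat > fit.py <<'E'
from scipy.optimize import least_squares
import numpy as np
def circ(P,r0):
    s=least_squares(lambda a:np.hypot(P[:,0]-a[0],P[:,1]-a[1])-r0,P[:,:2].mean(0),loss="soft_l1",f_scale=.001); return s.x.round(4),np.abs(s.fun).mean().round(4)
E
python3 - <<'E'
from h import *; from fit import *
p=cam("wrist","e_wrist");X=cloud(p).reshape(-1,3)
m=(np.hypot(X[:,0]-.576,X[:,1]+.203)<.03)&(X[:,2]>.122)&(X[:,2]<.136);Q=X[m]
print(m.sum(),np.median(Q[:,2]),((Q.min(0)+Q.max(0))/2).round(4),np.ptp(Q,axis=0).round(4),Q.mean(0).round(4))
m=(np.hypot(X[:,0]-.576,X[:,1]+.203)<.03)&(X[:,2]>.03)&(X[:,2]<.115);print(m.sum(),circ(X[m],.0205))
s=bot.read_state();T=R.from_rotvec(s["tcp_rot"]).as_matrix();print(s["tool_pos"],T.round(3).tolist(),s["q"].round(3))
print(find(p,"tube_hole"))
E
```

```text
2005 0.13009341584006237 [ 0.5745 -0.204   0.1272] [0.0406 0.0405 0.0102] [ 0.5754 -0.2037  0.1299]
648 (array([ 0.5739, -0.2042]), np.float64(0.0001))
[ 0.5776729  -0.20443226  0.22555394] [[-0.955, 0.0, 0.298], [-0.298, 0.0, -0.955], [-0.0, -1.0, -0.0]] [-0.381  0.147  1.743  0.     1.251  0.887]
[(0.8, array([ 0.6787, -0.2222,  0.1337])), (0.61, array([ 0.5835, -0.204 ,  0.1334]))]
```

View pics/e_wrist.png

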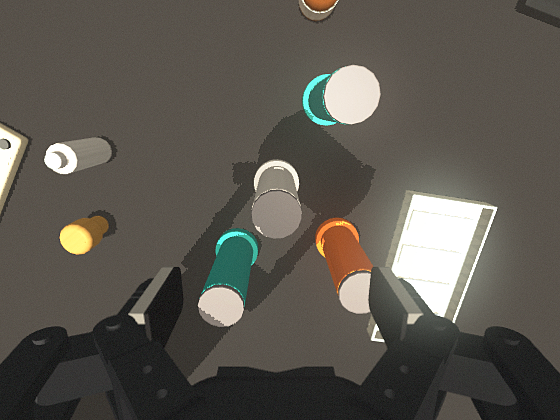

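Grey tube cap is at wrist (277,213), between the open fingers. Tube axis ≈ (0.5745, −0.204). Descending.

Request:
{"op": "jog_arm", "data": {
  "turn": [
    [0,0,0],
    [0,0,0],
    [0,0,0],
    [0,0,0],
    [0,0,0]
  ],
  "slide": [
    [3,20,-1],
    [0,25,0],
    [0,25,0],
    [0,27,0],
    [0,25,0]
  ],
  "grip": [100,100,100,100,100]
}}

```text
time: 4.2
tool_pos: [0.572, -0.2079, 0.1026]
tcp_rot: [-0.309, 2.062, -2.062]
wrist_force: [-0.0, -1.0, -0.2]
width: 0.999
```

Request:
{"op": "jog_arm", "data": {
  "turn": [
    [0,0,0],
    [0,0,0],
    [0,0,0],
    [0,0,0],
    [0,0,0]
  ],
  "slide": [
    [0,0,0],
    [0,0,0],
    [0,0,0],
    [0,0,0],
    [0,0,0]
  ],
  "grip": [70,60,50,40,30],
  "newtons": 50
}}

```text
time: 4.7
tool_pos: [0.5745, -0.207, 0.106]
tcp_rot: [-0.307, 2.057, -2.061]
wrist_force: [-0.8, 0.6, 5.5]
width: 0.46
```

Request:
{"op": "jog_arm", "data": {
  "turn": [
    [0,0,0],
    [0,0,0],
    [0,0,0],
    [0,0,0],
    [0,0,0]
  ],
  "slide": [
    [0,0,0],
    [0,0,0],
    [0,0,0],
    [0,0,0],
    [0,0,0]
  ],
  "grip": [20,20,20,20,20],
  "newtons": 60
}}

```text
time: 5.2
tool_pos: [0.5746, -0.207, 0.106]
tcp_rot: [-0.307, 2.057, -2.061]
wrist_force: [-1.0, 0.6, 6.8]
width: 0.455
```

Request:
{"op": "jog_arm", "data": {
  "turn": [
    [0,0,0],
    [0,0,0],
    [0,0,0],
    [0,0,0],
    [0,0,0]
  ],
  "slide": [
    [0,-5,0],
    [0,-15,0],
    [0,-35,0],
    [0,-40,0],
    [0,-40,0]
  ],
  "grip": [20,20,20,20,20]
}}

```text
time: 5.7
tool_pos: [0.5723, -0.2061, 0.2396]
tcp_rot: [-0.312, 2.062, -2.06]
wrist_force: [0.4, -1.2, -3.5]
width: 0.452
```

```bash
python3 - <<'E'
from h import *
p=cam("scene","f_scene"); s=bot.read_state(); t=s["tool_pos"]; print(s["time"],t,s["wrist_force"],s["torque"],s["width"])
u,v=px(p,(t[0],t[1],t[2]-.05))[0].astype(int); print(u,v)
cv2.imwrite("pics/f_crop.png",cv2.resize(p["img"][v-50:v+50,u-50:u+50,::-1],None,fx=6,fy=6,interpolation=cv2.INTER_CUBIC))
cam("wrist","f_wrist")
E
```

```text
5.75 [ 0.57630853 -0.2076783   0.24904669] [ 2.74935093 -1.20236565  2.39864487] [-0.06066818 -0.2565242   0.03268662] 0.4568619328030206
210 111
```

View pics/f_crop.png

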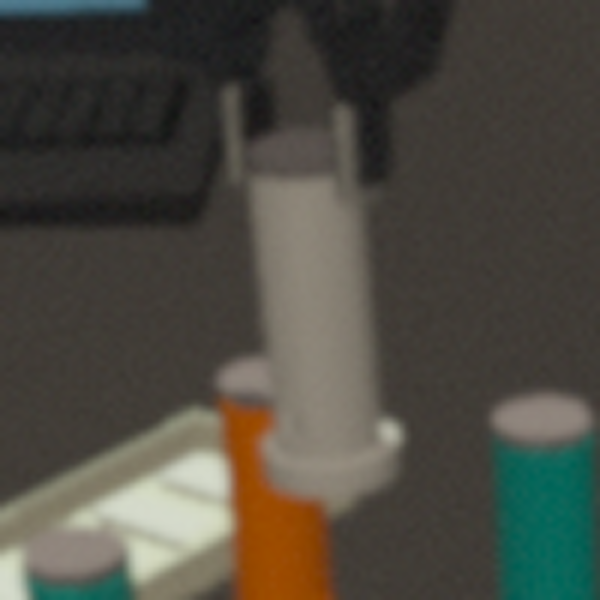

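View pics/f_wrist.png

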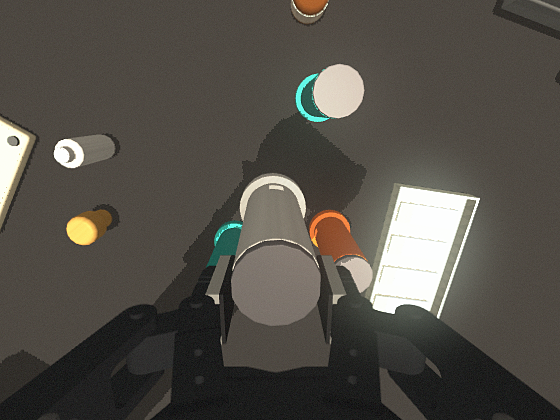

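```bash
python3 - <<'E'
from h import *; from fit import *
p=cam("wrist"); s=bot.read_state(); print(s["tool_pos"],s["wrist_force"],s["width"],s["time"])
im=p["img"][165:245,230:330,::-1]; cv2.imwrite("pics/g.png",cv2.resize(im,None,fx=7,fy=7,interpolation=cv2.INTER_CUBIC))
C=cloud(p);X=C.reshape(-1,3);t=s["tool_pos"]
m=(np.hypot(X[:,0]-t[0],X[:,1]-t[1])<.035)&(X[:,2]>t[2]-.12)&(X[:,2]<t[2]+.05);Q=X[m]
print(Q[:,2].min(),Q[:,2].max())
for a,b in [(-.09,-.06),(-.06,-.04),(-.04,-.02),(-.02,.0)]:
    k=Q[(Q[:,2]-t[2]>a)&(Q[:,2]-t[2]<b)]; 
    if len(k)>20: print(a,len(k),circ(k,.0205))
h=np.histogram(Q[:,2],bins=np.arange(t[2]-.11,t[2]+.05,.004));print([(round(b,3),c) for c,b in zip(*h)])
k=Q[(Q[:,2]>t[2]+.018)&(Q[:,2]<t[2]+.035)];print("cap",len(k),np.median(k,axis=0),((k.min(0)+k.max(0))/2).round(4),np.ptp(k,axis=0).round(4))
# plane fit cap
A=np.c_[k[:,:2]-k[:,:2].mean(0),np.ones(len(k))]; 
sol=least_squares(lambda a:A@a-k[:,2],[0,0,k[:,2].mean()],loss="soft_l1",f_scale=.0005).x; print("cap slope",sol)
E
```

```text
[ 0.57552544 -0.20737172  0.24345272] [-0.26257843 -0.84247533 -4.66595413] 0.45835822316005276 5.85
0.14055159478965995 0.2934459860833671
-0.09 1005 (array([ 0.5789, -0.205 ]), np.float64(0.0018))
-0.06 405 (array([ 0.5781, -0.2062]), np.float64(0.0001))
-0.04 543 (array([ 0.578 , -0.2065]), np.float64(0.0001))
-0.02 764 (array([ 0.5779, -0.2068]), np.float64(0.0001))
[(np.float64(0.133), np.int64(0)), (np.float64(0.137), np.int64(1)), (np.float64(0.141), np.int64(44)), (np.float64(0.145), np.int64(51)), (np.float64(0.149), np.int64(220)), (np.float64(0.153), np.int64(610)), (np.float64(0.157), np.int64(81)), (np.float64(0.161), np.int64(56)), (np.float64(0.165), np.int64(40)), (np.float64(0.169), np.int64(44)), (np.float64(0.173), np.int64(68)), (np.float64(0.177), np.int64(66)), (np.float64(0.181), np.int64(73)), (np.float64(0.185), np.int64(79)), (np.float64(0.189), np.int64(71)), (np.float64(0.193), np.int64(86)), (np.float64(0.197), np.int64(89)), (np.float64(0.201), np.int64(95)), (np.float64(0.205), np.int64(102)), (np.float64(0.209), np.int64(104)), (np.float64(0.213), np.int64(107)), (np.float64(0.217), np.int64(124)), (np.float64(0.221), np.int64(119)), (np.float64(0.225), np.int64(140)), (np.float64(0.229), np.int64(131)), (np.float64(0.233), np.int64(165)), (np.float64(0.237), np.int64(170)), (np.float64(0.241), np.int64(179)), (np.float64(0.245), np.int64(182)), (np.float64(0.249), np.int64(207)), (np.float64(0.253), np.int64(227)), (np.float64(0.257), np.int64(339)), (np.float64(0.261), np.int64(513)), (np.float64(0.265), np.int64(570)), (np.float64(0.269), np.int64(6288)), (np.float64(0.273), np.int64(417)), (np.float64(0.277), np.int64(431)), (np.float64(0.281), np.int64(488)), (np.float64(0.285), np.int64(381))]
cap 7895 [ 0.5804794  -0.20626102  0.27154   ] [ 0.5779 -0.2057  0.27  ] [0.0414 0.0633 0.017 ]
cap slope [-0.01429362  0.00654193  0.27148206]
```

View pics/g.png

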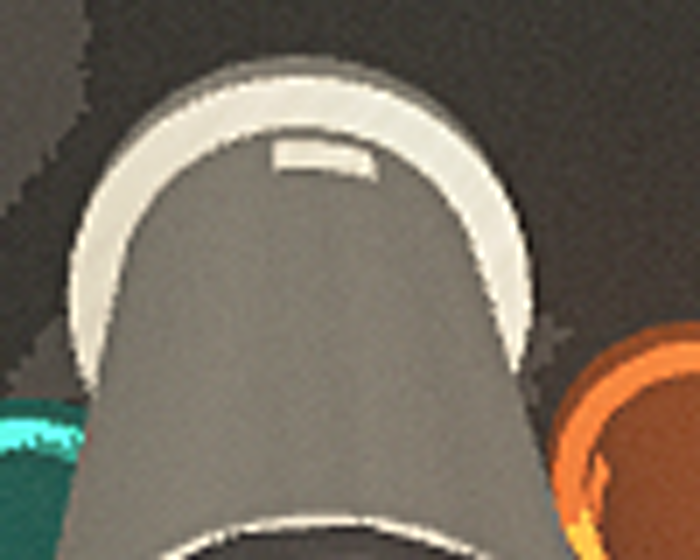

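```bash
python3 - <<'E'
from h import *
p=cam("wrist")
for z in (.161,.167,.173):
  for a in (0,.1,.2,.3,.4): print(z,a,px(p,(.578+.0205*np.cos(a),-.2063+.0205*np.sin(a),z))[0].round(1))
for i in range(4):
    s=bot.read_state();print(s["tool_pos"].round(4),s["time"],s["q"].round(4),p["position"].round(4)); p=cam("wrist")
E
```

```text
0.161 0 [283.2 185.3]
0.161 0.1 [280.6 184.6]
0.161 0.2 [277.8 184.2]
0.161 0.3 [275.  184.1]
0.161 0.4 [272.2 184.2]
0.167 0 [283.5 187.1]
0.167 0.1 [280.7 186.4]
0.167 0.2 [277.9 186. ]
0.167 0.3 [275.  185.9]
0.167 0.4 [272.2 186. ]
0.173 0 [283.7 189.1]
0.173 0.1 [280.9 188.4]
0.173 0.2 [278.  187.9]
0.173 0.3 [275.1 187.8]
0.173 0.4 [272.1 187.9]
[ 0.5737 -0.2066  0.2402] 5.9 [-3.8650e-01  1.3110e-01  1.7345e+00 -1.0000e-04  1.2732e+00  8.8540e-01] [ 0.6461 -0.1844  0.3924]
[ 0.5724 -0.2061  0.2379] 5.95 [-0.3865  0.1326  1.7371 -0.      1.2733  0.8854] [ 0.6451 -0.184   0.3888]
[ 0.5717 -0.2058  0.2365] 6.0 [-0.3865  0.1336  1.7385 -0.      1.2733  0.8854] [ 0.6444 -0.1837  0.3862]
[ 0.5715 -0.2057  0.2358] 6.05 [-0.3865  0.1342  1.739  -0.      1.2733  0.8854] [ 0.644  -0.1836  0.3847]
```

Hole seen in wrist image at (276,187), about 0.12 rad from the camera-facing side. I'll carry the tube to above the stub, then turn it so the hole sits about 0.4 rad off the button.

Request:
{"op": "jog_arm", "data": {
  "turn": [
    [0,0,0],
    [0,0,0],
    [0,0,0],
    [0,0,0],
    [0,0,0]
  ],
  "slide": [
    [-2,0,-20],
    [-2,0,-35],
    [-2,0,-40],
    [-2,0,-42],
    [-2,0,-42]
  ],
  "grip": [20,20,20,20,20]
}}

```text
time: 6.6
tool_pos: [0.5283, -0.0303, 0.2371]
tcp_rot: [-0.312, 2.063, -2.061]
wrist_force: [0.5, 0.6, -3.8]
width: 0.46
```

Request:
{"op": "jog_arm", "data": {
  "turn": [
    [0,0,0],
    [0,0,0],
    [0,0,0],
    [0,0,0],
    [0,0,0]
  ],
  "slide": [
    [-2,0,-42],
    [-2,0,-42],
    [-2,0,-40],
    [-2,0,-40],
    [0,0,-30]
  ],
  "grip": [20,20,20,20,20]
}}

```text
time: 7.1
tool_pos: [0.4783, 0.158, 0.2373]
tcp_rot: [-0.314, 2.062, -2.06]
wrist_force: [0.5, 0.3, -3.7]
width: 0.455
```

Request:
{"op": "jog_arm", "data": {
  "turn": [
    [0,-0.08,0],
    [0,-0.12,0],
    [0,-0.12,0],
    [0,-0.1,0],
    [0,-0.06,0]
  ],
  "slide": [
    [0,0,0],
    [0,0,0],
    [0,0,0],
    [0,0,0],
    [0,0,0]
  ],
  "grip": [20,20,20,20,20]
}}

```text
time: 7.6
tool_pos: [0.479, 0.1558, 0.2371]
tcp_rot: [-0.73, 1.763, -1.762]
wrist_force: [-0.2, -0.7, -2.9]
width: 0.458
```

Request:
{"op": "jog_arm", "data": {
  "turn": [
    [0,0,0],
    [0,0,0],
    [0,0,0],
    [0,0,0],
    [0,0,0]
  ],
  "slide": [
    [0,0,0],
    [0,0,0],
    [0,0,0],
    [0,0,0],
    [0,0,0]
  ],
  "grip": [20,20,20,20,20]
}}

```text
time: 8.1
tool_pos: [0.4805, 0.1553, 0.2385]
tcp_rot: [-0.724, 1.765, -1.765]
wrist_force: [0.1, 0.6, -3.6]
width: 0.455
```

```bash
cat > chk.py <<'E'
from h import *; from fit import *
import sys
tag=sys.argv[1]
for n in ["wrist","scene","top"]:
    p=cam(n,f"{tag}_{n}"); s=bot.read_state(); t=s["tool_pos"]; X=cloud(p).reshape(-1,3)
    d=np.hypot(X[:,0]-t[0],X[:,1]-t[1])
    print(n,s["time"],"tcp",t.round(4),"F",s["wrist_force"].round(1),"T",s["torque"].round(2))
    for a,b in [(-.085,-.05),(-.05,-.018)]:
        m=(d<.03)&(X[:,2]>t[2]+a)&(X[:,2]<t[2]+b)
        if m.sum()>30: print("  tube",a,m.sum(),circ(X[m],.0205))
    m=(d<.024)&(X[:,2]>t[2]+.02)&(X[:,2]<t[2]+.036)
    if m.sum()>30: print("  cap z",np.median(X[m,2]).round(4))
    m=(d<.03)&(X[:,2]>.034)&(X[:,2]<min(.077,t[2]-.106))
    if m.sum()>15: print("  stub",m.sum(),circ(X[m],.016))
    m=(d<.11)&(X[:,2]>.014)&(X[:,2]<.021)
    if m.sum()>100: print("  plate",cv2.minAreaRect((X[m][:,:2]*1000).astype(np.float32)))
    m=(d<.045)&(X[:,2]>.023)&(X[:,2]<.029)
    if m.sum()>30: print("  shoulder",m.sum())
T=R.from_rotvec(s["tcp_rot"]).as_matrix(); print("tool x,z",T[:,0].round(3),T[:,2].round(3),"az(-x)",np.arctan2(-T[1,0],-T[0,0]).round(3),"ydown",T[:,1].round(4),"q",s["q"].round(3))
E
python3 chk.py h
```

```text
wrist 8.15 tcp [0.4806 0.1553 0.2386] F [-0.2  0.3 -4.3] T [-0.01  0.02  0.01]
  tube -0.085 555 (array([0.4793, 0.1579]), np.float64(0.0002))
  tube -0.05 870 (array([0.48  , 0.1574]), np.float64(0.0001))
  cap z 0.263
  stub 180 (array([0.4812, 0.1547]), np.float64(0.001))
  plate ((480.39678955078125, 155.17388916015625), (119.95012664794922, 149.96730041503906), 75.56527709960938)
  shoulder 898
scene 8.2 tcp [0.4806 0.1553 0.2386] F [ 0.1  1.3 -4.5] T [-0.04  0.01  0.  ]
  tube -0.085 301 (array([0.4808, 0.1604]), np.float64(0.0011))
  tube -0.05 299 (array([0.4812, 0.1594]), np.float64(0.0011))
  cap z 0.2629
  stub 260 (array([0.4815, 0.1572]), np.float64(0.0012))
  plate ((482.6748046875, 158.26028442382812), (122.86329650878906, 154.50653076171875), 75.47532653808594)
  shoulder 255
top 8.25 tcp [0.4806 0.1553 0.2386] F [-0.7 -0.  -3.4] T [ 0.03  0.03 -0.05]
  tube -0.085 63 (array([0.4806, 0.1583]), np.float64(0.0002))
  tube -0.05 63 (array([0.4812, 0.1579]), np.float64(0.0001))
  stub 44 (array([0.4816, 0.1556]), np.float64(0.0002))
  plate ((481.37884521484375, 155.24685668945312), (119.78855895996094, 149.70260620117188), 75.5708999633789)
  shoulder 286
tool x,z [-0.712 -0.702 -0.   ] [ 0.702 -0.712  0.   ] az(-x) 0.778 ydown [ 1.e-04  1.e-04 -1.e+00] q [ 0.263 -0.069  1.944  0.     1.267  1.056]
```

```bash
cd pics; python3 -c "
import cv2,numpy as np
a=cv2.imread('h_wrist.png');b=cv2.imread('h_scene.png')[130:270,270:457];b=cv2.resize(b,(560,420),interpolation=cv2.INTER_CUBIC)
cv2.imwrite('h2.png',cv2.resize(np.hstack([a,b]),(800,300)))"
```

```text
(no output)
```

View pics/h2.png

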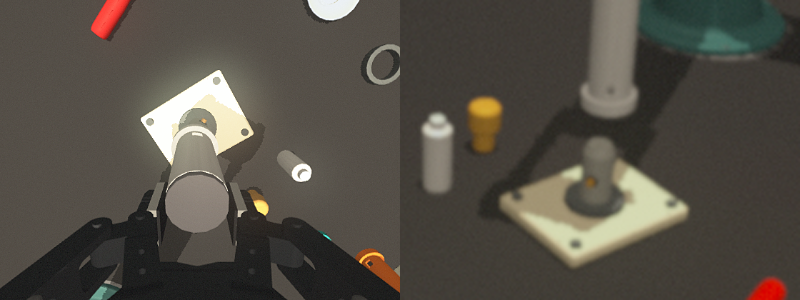

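```bash
cat > cyl.py <<'E'
from h import *; from scipy.optimize import least_squares
def cyl(X,c,z0,z1,zr,r,rad=.03):
    d=np.hypot(X[:,0]-c[0],X[:,1]-c[1]); Q=X[(d<rad)&(X[:,2]>z0)&(X[:,2]<z1)]
    def f(a):
        dz=Q[:,2]-zr; return np.hypot(Q[:,0]-a[0]-a[2]*dz,Q[:,1]-a[1]-a[3]*dz)-r
    s=least_squares(f,[*c,0,0],loss="soft_l1",f_scale=.0005); return len(Q),s.x.round(4),np.median(np.abs(s.fun)).round(5)
E
python3 - <<'E'
from cyl import *
for n in ["wrist","top","scene"]:
    p=cam(n);t=bot.read_state()["tool_pos"];X=cloud(p).reshape(-1,3)
    print(n,"tube at foot",cyl(X,t[:2],t[2]-.088,t[2]-.018,t[2]-.1056,.0205))
    print("   stub",cyl(X,(.4815,.156),.034,.077,.056,.016,.024))
    if n=="top": print("   turq",cyl(X,(.479,-.182),.02,.12,.0,.0205))
print(bot.read_state()["torque"])
E
```

```text
wrist tube at foot (1514, array([ 0.4785,  0.1583,  0.0209, -0.0124]), np.float64(0.0001))
   stub (176, array([ 0.4812,  0.1548, -0.0432,  0.0092]), np.float64(0.00039))
top tube at foot (129, array([ 0.48  ,  0.1588,  0.0172, -0.0128]), np.float64(0.0001))
   stub (40, array([ 0.4815,  0.1556, -0.0024, -0.0024]), np.float64(0.0001))
   turq (232, array([ 4.791e-01, -1.825e-01, -1.000e-04, -1.000e-03]), np.float64(0.00016))
scene tube at foot (636, array([ 0.4802,  0.1613,  0.0138, -0.0245]), np.float64(0.0008))
   stub (269, array([ 0.4815,  0.1573, -0.0016, -0.0126]), np.float64(0.00089))
[-0.02735091 -0.00676759  0.0061305 ]
```

Request:
{"op": "jog_arm", "data": {
  "turn": [
    [0.011,0,0.002],
    [0.011,0,0.002],
    [0,0,0],
    [0,0,0],
    [0,0,0]
  ],
  "slide": [
    [1.3,10,1.4],
    [0,15,0],
    [0,0,0],
    [0,0,0],
    [0,0,0]
  ],
  "grip": [20,20,20,20,20]
}}

```text
time: 8.9
tool_pos: [0.4811, 0.1534, 0.2141]
tcp_rot: [-0.71, 1.742, -1.778]
wrist_force: [0.3, 0.1, -3.7]
width: 0.456
```

```bash
cat > m.py <<'E'
from cyl import *
for n in ["wrist","top","scene"]:
    p=cam(n,"m_"+n);s=bot.read_state();t=s["tool_pos"];X=cloud(p).reshape(-1,3)
    print(n,t.round(4),"tube at foot",cyl(X,t[:2],t[2]-.088,t[2]-.018,t[2]-.1056,.0205))
    print("   stub",cyl(X,(.4815,.156),.034,.075,.056,.016,.024))
    m=(np.hypot(X[:,0]-t[0],X[:,1]-t[1])<.02)&(X[:,2]>t[2]+.015)&(X[:,2]<t[2]+.033)
    if m.sum()>30: print("   cap-tcp",np.median(X[m,2])-t[2])
T=R.from_rotvec(s["tcp_rot"]).as_matrix();print("x",T[:,0].round(3),"z",T[:,2].round(3),"az",np.arctan2(-T[1,0],-T[0,0]).round(3),"F",s["wrist_force"].round(1),s["torque"].round(2),s["time"])
E
python3 m.py
```

```text
wrist [0.4813 0.1535 0.2143] tube at foot (1512, array([4.811e-01, 1.551e-01, 1.300e-03, 1.000e-04]), np.float64(0.0001))
   stub (81, array([ 0.4868,  0.1513,  0.3446, -0.2107]), np.float64(0.00051))
   cap-tcp 0.024192523784674347
top [0.4814 0.1535 0.2144] tube at foot (122, array([ 0.4825,  0.1557,  0.0019, -0.0024]), np.float64(0.00012))
   stub (1, array([0.4814, 0.1558, 0.    , 0.    ]), np.float64(0.0))
scene [0.4813 0.1535 0.2143] tube at foot (618, array([ 0.4835,  0.1584, -0.0102, -0.0073]), np.float64(0.00074))
   stub (247, array([0.4813, 0.1571, 0.0208, 0.0007]), np.float64(0.00087))
   cap-tcp 0.024198446158854692
x [-0.712 -0.702 -0.005] z [ 0.702 -0.712  0.023] az 0.779 F [ 0.3  0.9 -4.1] [ 0.01 -0.   -0.01] 9.05
```

Request:
{"op": "jog_arm", "data": {
  "turn": [
    [0,0,0],
    [0,0,0],
    [0,0,0],
    [0,0,0],
    [0,0,0]
  ],
  "slide": [
    [0.8,8,-0.5],
    [0.1,10,-0.3],
    [0,8,-0.2],
    [0,5,-0.1],
    [0,0,0]
  ],
  "grip": [20,20,20,20,20],
  "newtons": 80
}}

```text
time: 9.55
tool_pos: [0.4789, 0.1528, 0.1809]
tcp_rot: [-0.714, 1.744, -1.779]
wrist_force: [0.5, 0.1, -4.2]
width: 0.447
```

```bash
python3 m.py
```

```text
wrist [0.4794 0.153  0.1817] tube at foot (1522, array([0.4784, 0.1543, 0.0058, 0.0012]), np.float64(0.0001))
   stub (19, array([ 0.5128,  0.1707, -0.7651,  0.9353]), np.float64(0.00063))
   cap-tcp 0.023507890470609
top [0.4798 0.1531 0.1823] tube at foot (104, array([4.804e-01, 1.550e-01, 2.100e-03, 2.000e-04]), np.float64(9e-05))
   stub (0, array([0.4815, 0.156 , 0.    , 0.    ]), np.float64(nan))
scene [0.4801 0.1532 0.1827] tube at foot (599, array([0.4806, 0.1575, 0.0118, 0.0035]), np.float64(0.00083))
   stub (220, array([0.4813, 0.1577, 0.0016, 0.0309]), np.float64(0.00086))
   cap-tcp 0.023127449616947987
x [-0.712 -0.702 -0.004] z [ 0.702 -0.712  0.022] az 0.779 F [ 0.7  0.2 -3.9] [-0.02  0.01  0.04] 9.7
  return _methods._mean(a, axis=axis, dtype=dtype,
  ret = ret.dtype.type(ret / rcount)
```

Request:
{"op": "jog_arm", "data": {
  "turn": [
    [0,0,0],
    [0,0,0],
    [0,0,0],
    [0,0,0],
    [0,0,0]
  ],
  "slide": [
    [0,4,-0.1],
    [0,4,-0.1],
    [0,4,-0.1],
    [0,4,-0.1],
    [0,0,0]
  ],
  "grip": [20,20,20,20,20]
}}

```text
time: 10.2
tool_pos: [0.4793, 0.153, 0.1656]
tcp_rot: [-0.713, 1.743, -1.779]
wrist_force: [-0.1, 0.5, -3.4]
width: 0.446
```

Request:
{"op": "jog_arm", "data": {
  "turn": [
    [0,0,0],
    [0,0,0],
    [0,0,0],
    [0,0,0],
    [0,0,0]
  ],
  "slide": [
    [0,2,0],
    [0,2,-0.1],
    [0,2,0],
    [0,2,-0.1],
    [0,0,0]
  ],
  "grip": [20,20,20,20,20]
}}

```text
time: 10.7
tool_pos: [0.4799, 0.1532, 0.1583]
tcp_rot: [-0.711, 1.742, -1.778]
wrist_force: [0.8, -0.4, -3.6]
width: 0.444
```

Request:
{"op": "jog_arm", "data": {
  "turn": [
    [0,0,0],
    [0,0,0],
    [0,0,0],
    [0,0,0],
    [0,0,0]
  ],
  "slide": [
    [0,2,0],
    [0,2,-0.1],
    [0,1.5,0],
    [0,1.5,-0.1],
    [0,0,0]
  ],
  "grip": [20,20,20,20,20]
}}

```text
time: 11.2
tool_pos: [0.4807, 0.1533, 0.1522]
tcp_rot: [-0.709, 1.741, -1.778]
wrist_force: [1.2, -0.7, 1.3]
width: 0.448
```

Request:
{"op": "jog_arm", "data": {
  "turn": [
    [0,0,0],
    [0,0,0],
    [0,0,0],
    [0,0,0],
    [0,0,0]
  ],
  "slide": [
    [0,1.5,0],
    [0,1.5,-0.1],
    [0,1.5,0],
    [0,1.5,0],
    [0,0,0]
  ],
  "grip": [20,20,20,20,20]
}}

```text
time: 11.7
tool_pos: [0.4802, 0.153, 0.145]
tcp_rot: [-0.711, 1.742, -1.779]
wrist_force: [2.3, -0.6, -0.4]
width: 0.443
```

```bash
python3 m.py 2>/dev/null
```

```text
wrist [0.4801 0.153  0.145 ] tube at foot (1567, array([ 0.4813,  0.1555, -0.008 , -0.0067]), np.float64(0.0001))
   stub (804, array([ 0.4852,  0.1603, -0.0411, -0.1116]), np.float64(0.00157))
   cap-tcp 0.02431935423260187
top [0.4801 0.153  0.1451] tube at foot (79, array([ 0.4825,  0.1561, -0.0069, -0.0086]), np.float64(0.00013))
   stub (89, array([0.4798, 0.1499, 0.1602, 0.068 ]), np.float64(0.00146))
scene [0.4801 0.153  0.1451] tube at foot (580, array([0.4813, 0.1571, 0.0086, 0.0102]), np.float64(0.00085))
   stub (210, array([ 0.487 ,  0.1599, -0.0605,  0.0282]), np.float64(0.00154))
   cap-tcp 0.023359099862322957
x [-0.712 -0.703 -0.004] z [ 0.702 -0.712  0.023] az 0.779 F [ 3.6 -1.6 -2.7] [-0.37 -0.8  -0.07] 11.85
```

Request:
{"op": "jog_arm", "data": {
  "turn": [
    [0,0,0],
    [0,0,0],
    [0,0,0],
    [0,0,0],
    [0,0,0]
  ],
  "slide": [
    [0,2,0],
    [0,2,-0.1],
    [0,2,0],
    [0,2,-0.1],
    [0,0,0]
  ],
  "grip": [20,20,20,20,20]
}}

```text
time: 12.35
tool_pos: [0.4799, 0.1531, 0.137]
tcp_rot: [-0.711, 1.742, -1.779]
wrist_force: [4.4, -1.9, -2.8]
width: 0.449
```

Request:
{"op": "jog_arm", "data": {
  "turn": [
    [0,0,0],
    [0,0,0],
    [0,0,0],
    [0,0,0]
  ],
  "slide": [
    [0,1.5,0],
    [0,1,-0.1],
    [0,1,0],
    [0,0,0]
  ],
  "grip": [20,20,20,20]
}}

```text
time: 12.75
tool_pos: [0.48, 0.1533, 0.1339]
tcp_rot: [-0.711, 1.742, -1.778]
wrist_force: [4.2, -2.7, -1.2]
width: 0.448
```

Request:
{"op": "jog_arm", "data": {
  "turn": [
    [0,0,0],
    [0,0,0],
    [0,0,0],
    [0,0,0],
    [0,0,0]
  ],
  "slide": [
    [0,0.8,0],
    [0,0.8,0],
    [0,0.8,0],
    [0,0.5,0],
    [0,0,0]
  ],
  "grip": [20,20,20,20,20]
}}

```text
time: 13.25
tool_pos: [0.4805, 0.1537, 0.1319]
tcp_rot: [-0.709, 1.743, -1.778]
wrist_force: [2.4, -0.5, 3.3]
width: 0.445
```

```bash
python3 m.py 2>/dev/null; cd pics; python3 -c "
import cv2,numpy as np
a=cv2.imread('m_wrist.png')[110:260,180:380];b=cv2.imread('m_scene.png')[150:255,292:432]
cv2.imwrite('j.png',np.hstack([cv2.resize(x,(400,300),interpolation=cv2.INTER_CUBIC) for x in (a,b)]))"
```

```text
wrist [0.4805 0.1537 0.1319] tube at foot (1528, array([ 0.4812,  0.1556, -0.004 , -0.0022]), np.float64(0.0001))
   stub (1023, array([ 0.4849,  0.1596, -0.0358, -0.0443]), np.float64(0.00126))
   cap-tcp 0.02433643491998999
top [0.4805 0.1537 0.1319] tube at foot (74, array([ 0.4826,  0.1562, -0.0079, -0.0038]), np.float64(0.00011))
   stub (104, array([0.4807, 0.1506, 0.0744, 0.0555]), np.float64(0.00114))
scene [0.4806 0.1537 0.1319] tube at foot (572, array([0.4816, 0.1575, 0.0016, 0.0049]), np.float64(0.00085))
   stub (305, array([ 0.4866,  0.1601, -0.0464,  0.0656]), np.float64(0.00148))
   cap-tcp 0.023318590128680733
x [-0.712 -0.702 -0.005] z [ 0.702 -0.712  0.022] az 0.779 F [ 2.9 -0.9  5.4] [-0.02 -0.59 -0.04] 13.4
```

View pics/j.png

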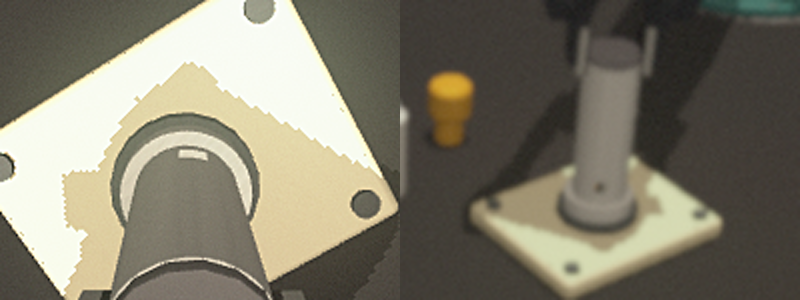

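Seated: cap top at 0.156, where it should be, with about 9 N press. The collar is flush on the shoulder in the image. The hole shows at wrist crop (192,155), scene crop (600,187). Now turning toward the button.

Request:
{"op": "jog_arm", "data": {
  "turn": [
    [0,0.04,-0.001],
    [0,0.04,-0.001],
    [0,0.04,-0.001],
    [0,0.04,-0.001],
    [0,0,0]
  ],
  "slide": [
    [0,0.2,-0.1],
    [0,0.1,-0.1],
    [0,0,-0.1],
    [0,0,-0.1],
    [0,0,0]
  ],
  "grip": [20,20,20,20,20]
}}

```text
time: 13.9
tool_pos: [0.4807, 0.1536, 0.1318]
tcp_rot: [-0.584, 1.844, -1.883]
wrist_force: [3.7, -2.2, 6.1]
width: 0.452
```

```bash
cat > k.py <<'E'
from h import *; import sys
p=cam("wrist");q=cam("scene");s=bot.read_state();T=R.from_rotvec(s["tcp_rot"]).as_matrix()
print(s["time"],s["tool_pos"].round(4),"az",np.arctan2(-T[1,0],-T[0,0]).round(3),"F",s["wrist_force"].round(1),"T",s["torque"].round(2),"q",s["q"].round(2))
a=p["img"][150:225,220:320,::-1];b=q["img"][180:240,325:405,::-1]
cv2.imwrite(f"pics/k{sys.argv[1]}.png",np.hstack([cv2.resize(x,(400,300),interpolation=cv2.INTER_CUBIC) for x in (a,b)]))
E
python3 k.py 1
```

```text
14.0 [0.4807 0.1535 0.1318] az 0.619 F [ 4.  -2.1  6. ] T [-0.39 -0.73 -0.05] q [ 0.27  0.01  2.07 -0.02  1.05  1.24]
```

View pics/k1.png

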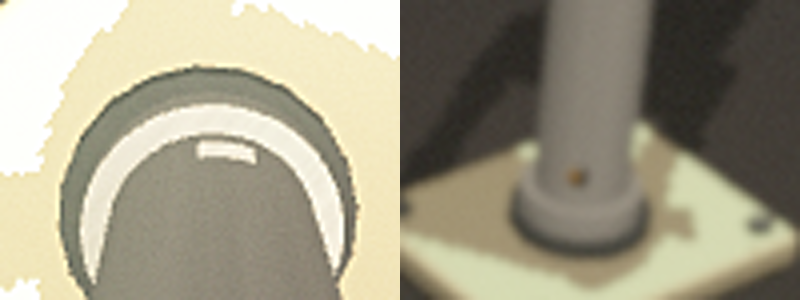

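Brass is just showing inside the hole (scene crop 577,177). I'll continue in small turns.

Request:
{"op": "jog_arm", "data": {
  "turn": [
    [0,0.03,-0.001],
    [0,0.03,-0.001],
    [0,0,0]
  ],
  "slide": [
    [0,0,-0.1],
    [0,0,-0.1],
    [0,0,0]
  ],
  "grip": [20,20,20]
}}

```text
time: 14.3
tool_pos: [0.4806, 0.1537, 0.1318]
tcp_rot: [-0.535, 1.881, -1.921]
wrist_force: [3.9, -1.7, 4.8]
width: 0.444
```

```bash
python3 k.py 2
```

```text
14.4 [0.4806 0.1537 0.1318] az 0.559 F [ 3.5 -2.3  5.3] T [-0.44 -0.71 -0.02] q [ 0.27  0.01  2.07 -0.02  1.05  1.3 ]
```

View pics/k2.png

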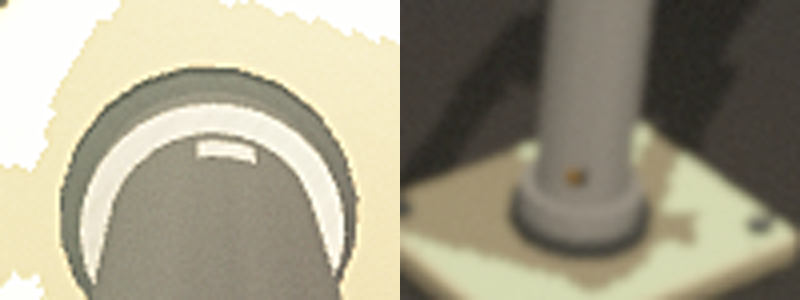

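Request:
{"op": "jog_arm", "data": {
  "turn": [
    [0,0.02,0],
    [0,0.02,-0.001],
    [0,0,0]
  ],
  "slide": [
    [0,0,-0.1],
    [0,0,0],
    [0,0,0]
  ],
  "grip": [20,20,20]
}}

```text
time: 14.7
tool_pos: [0.4806, 0.1539, 0.1318]
tcp_rot: [-0.501, 1.906, -1.946]
wrist_force: [3.7, -1.2, 5.7]
width: 0.451
```

```bash
python3 k.py 3
```

```text
14.8 [0.4806 0.1539 0.1318] az 0.519 F [ 4.2 -1.   6. ] T [-0.34 -0.73  0.03] q [ 0.27  0.02  2.07 -0.02  1.05  1.34]
```

Request:
{"op": "jog_arm", "data": {
  "turn": [
    [0,0.02,0],
    [0,0,0]
  ],
  "slide": [
    [0,0,0],
    [0,0,0]
  ],
  "grip": [20,20]
}}

```text
time: 15.0
tool_pos: [0.4806, 0.1539, 0.1318]
tcp_rot: [-0.483, 1.918, -1.958]
wrist_force: [2.3, -1.1, 6.1]
width: 0.446
```

```bash
python3 k.py 4; cd pics; python3 -c "
import cv2,numpy as np;cv2.imwrite('k34.png',np.vstack([cv2.imread('k3.png'),cv2.imread('k4.png')]))"
```

```text
15.1 [0.4805 0.1539 0.1318] az 0.499 F [ 3.5 -0.2  5.9] T [-0.31 -0.66 -0.  ] q [ 0.27  0.02  2.07 -0.02  1.05  1.36]
```

View pics/k34.png

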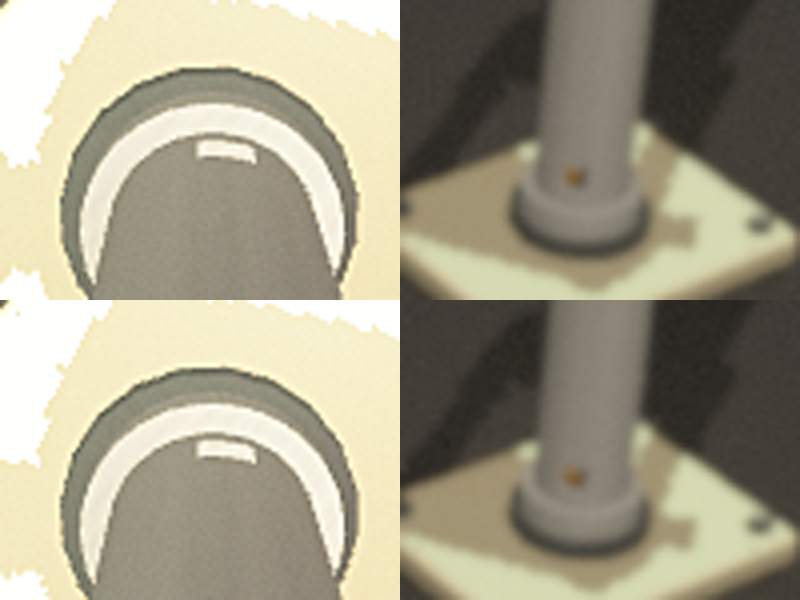

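Request:
{"op": "jog_arm", "data": {
  "turn": [
    [0,0.02,-0.001],
    [0,0,0]
  ],
  "slide": [
    [0,0,-0.1],
    [0,0,0]
  ],
  "grip": [20,20]
}}

```text
time: 15.3
tool_pos: [0.4804, 0.1537, 0.1318]
tcp_rot: [-0.467, 1.93, -1.972]
wrist_force: [2.9, -3.4, 5.6]
width: 0.451
```

```bash
python3 k.py 5
```

```text
15.4 [0.4804 0.1537 0.1318] az 0.479 F [ 3.1 -2.   5.8] T [-0.47 -0.63 -0.15] q [ 0.27  0.02  2.07 -0.02  1.05  1.38]
```

Request:
{"op": "jog_arm", "data": {
  "turn": [
    [0,0.02,0],
    [0,0,0]
  ],
  "slide": [
    [0,0,0],
    [0,0,0]
  ],
  "grip": [20,20]
}}

```text
time: 15.6
tool_pos: [0.4802, 0.1537, 0.1318]
tcp_rot: [-0.449, 1.942, -1.984]
wrist_force: [2.4, -0.8, 6.4]
width: 0.445
```

```bash
python3 k.py 6; cd pics; python3 -c "
import cv2,numpy as np;cv2.imwrite('k56.png',np.vstack([cv2.imread('k5.png'),cv2.imread('k6.png')]))"
```

```text
15.7 [0.4802 0.1536 0.1318] az 0.459 F [ 3.3 -1.8  6.5] T [-0.52 -0.53 -0.08] q [ 0.27  0.02  2.07 -0.02  1.05  1.4 ]
```

View pics/k56.png

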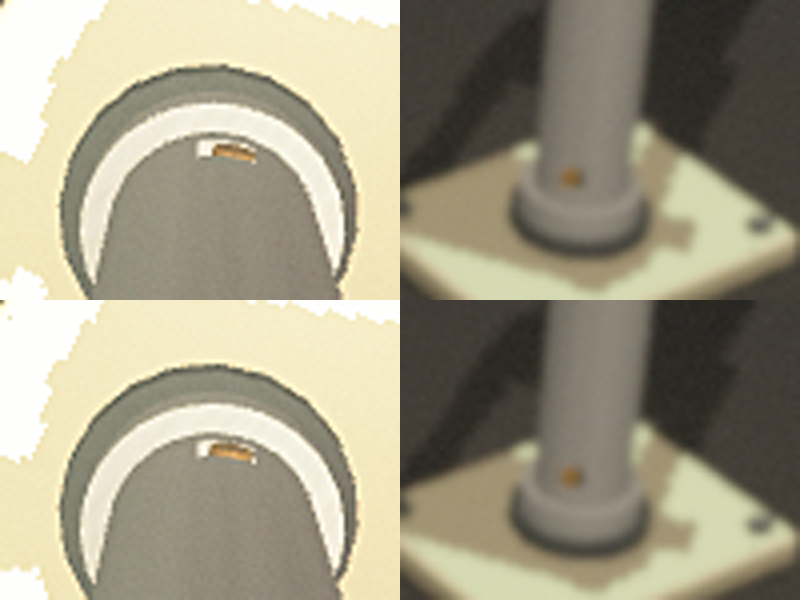

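The button popped at az ≈ 0.48: brass now fills the hole at wrist crop (230,153), and forces stay low. I'll stop turning and release.

Request:
{"op": "jog_arm", "data": {
  "turn": [
    [0,0,0],
    [0,0,0],
    [0,0,0],
    [0,0,0],
    [0,0,0]
  ],
  "slide": [
    [0,0,0],
    [0,0,0],
    [0,0,0],
    [0,0,0],
    [0,0,0]
  ],
  "grip": [48,55,65,80,85],
  "newtons": 20
}}

```text
time: 16.2
tool_pos: [0.4788, 0.1539, 0.1302]
tcp_rot: [-0.453, 1.944, -1.984]
wrist_force: [0.3, -0.3, -0.1]
width: 0.849
```

```bash
python3 k.py 7; python3 m.py 2>/dev/null
```

```text
16.3 [0.4792 0.1539 0.1305] az 0.459 F [ 0.3  0.2 -0.7] T [-0.    0.02  0.02] q [ 0.28  0.02  2.07 -0.02  1.05  1.4 ]
wrist [0.4793 0.1539 0.1306] tube at foot (1493, array([ 4.807e-01,  1.547e-01, -1.000e-04,  0.000e+00]), np.float64(9e-05))
   stub (1108, array([ 0.4855,  0.1577, -0.0369, -0.0798]), np.float64(0.00138))
   cap-tcp 0.025531384828991477
top [0.4794 0.154  0.1307] tube at foot (55, array([ 0.4819,  0.1551, -0.    ,  0.0008]), np.float64(0.00011))
   stub (68, array([ 0.4653,  0.1259,  0.26  , -0.2667]), np.float64(0.0033))
scene [0.4794 0.154  0.1308] tube at foot (562, array([ 0.4816,  0.1567, -0.0013,  0.005 ]), np.float64(0.00091))
   stub (312, array([ 0.4858,  0.1596, -0.0207,  0.0238]), np.float64(0.00174))
   cap-tcp 0.024365201540166692
x [-0.897 -0.443 -0.003] z [ 0.443 -0.896  0.021] az 0.459 F [0.  0.2 0.3] [0.   0.02 0.05] 16.45
```

View pics/m_wrist.png

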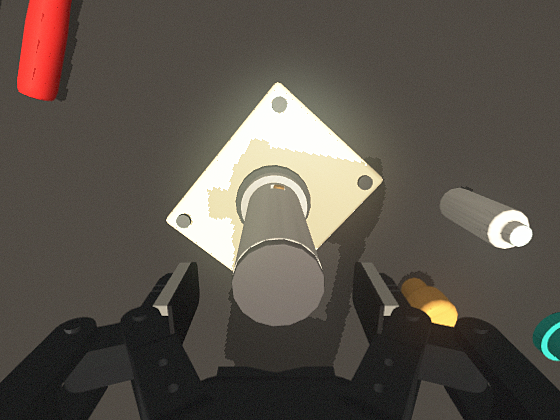

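View pics/k7.png

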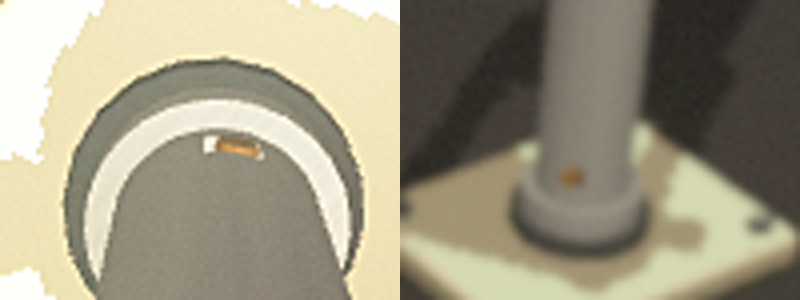

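The tube stands free and vertical, cap at 0.156, button in the hole at wrist (277,187). Retreating straight up.

Request:
{"op": "jog_arm", "data": {
  "turn": [
    [0,0,0],
    [0,0,0],
    [0,0,0],
    [0,0,0],
    [0,0,0]
  ],
  "slide": [
    [0,-10,0.2],
    [0,-20,0.4],
    [0,-25,0.5],
    [0,-30,0.5],
    [0,-20,0]
  ],
  "grip": [85,85,85,85,85]
}}

```text
time: 16.95
tool_pos: [0.4799, 0.1546, 0.2391]
tcp_rot: [-0.447, 1.942, -1.982]
wrist_force: [-0.1, -0.1, 0.4]
width: 0.847
```

Request:
{"op": "jog_arm", "data": {
  "turn": [
    [0,0,0],
    [0,0,0],
    [0,0,0],
    [0,0,0]
  ],
  "slide": [
    [30,0,0],
    [20,0,0],
    [0,0,0],
    [0,0,0]
  ],
  "grip": [85,85,85,85]
}}

```text
time: 17.35
tool_pos: [0.4346, 0.1323, 0.2366]
tcp_rot: [-0.448, 1.943, -1.983]
wrist_force: [-0.6, -1.2, 0.5]
width: 0.85
```

```bash
python3 - <<'E'
from cyl import *
im=[]
for n in ["wrist","top","scene"]:
    p=cam(n,"z_"+n);X=cloud(p).reshape(-1,3)
    print(n,cyl(X,(.481,.155),.045,.13,.026,.0205))
    m=(np.hypot(X[:,0]-.481,X[:,1]-.155)<.018)&(X[:,2]>.14)&(X[:,2]<.17); print(m.sum(),np.median(X[m,2]) if m.any() else None)
    if n=="top": print({t:find(p,t,1) for t in ["post_mid","eyepiece_mid","clampring_mid"]})
    if n!="top":
        u,v=px(p,(.5,.16,.0515))[0].astype(int); im.append(cv2.resize(p["img"][max(v-30,0):v+30,u-40:u+40,::-1],(400,300),interpolation=cv2.INTER_CUBIC))
cv2.imwrite("pics/z.png",np.hstack(im)); s=bot.read_state();print(s["time"],s["tool_pos"],s["wrist_force"])
E
```

```text
wrist (25, array([ 0.4818,  0.1537, -0.0128,  0.0137]), np.float64(0.00012))
2082 0.1561657602763032
top (129, array([ 0.4819,  0.1553,  0.0005, -0.0006]), np.float64(0.00011))
341 0.1560161519893163
{'post_mid': [(0.49, array([0.5498, 0.0031, 0.0746]))], 'eyepiece_mid': [(0.75, array([ 0.4595, -0.0078,  0.0517]))], 'clampring_mid': [(0.52, array([0.7538, 0.0156, 0.0134]))]}
scene (692, array([0.4814, 0.1566, 0.0047, 0.009 ]), np.float64(0.00082))
119 0.15518659510197658
17.65 [0.43460127 0.13239427 0.23556723] [-0.27491502 -0.77328015  0.0312245 ]
```

View pics/z.png

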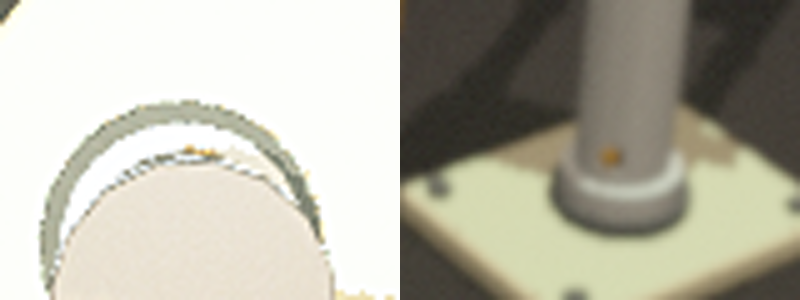

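View pics/z_scene.png

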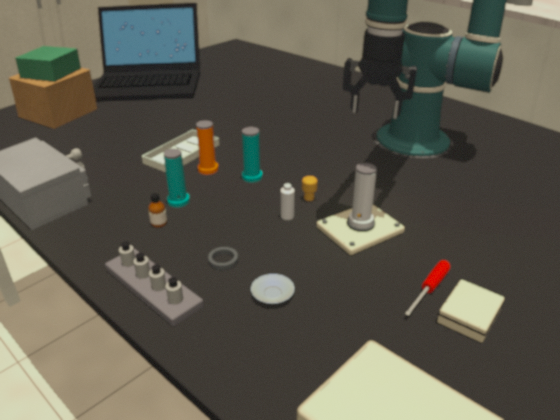

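The tube is seated on the shoulder and upright. The brass button protrudes past the tube wall (wrist crop 200,150; scene crop 610,156), the bystanders haven't moved, and the gripper is clear.

```bash
python3 -c "
from workcell import bot
print(bot.finish_job())"
```

```text
the job is handed in; nothing more can be done
None
```

The column tube is fitted on the stub and locked by the spring button. The job was handed in at about 17.7 s, against the 62 s limit.

I gripped the grey tube near its top and lowered it onto the stub with the hole about 0.4 rad off the button. I kept roughly 10 N of downward press while turning, until the button popped into the hole. One more 0.02 rad step had already been made by the time I saw it. I stopped there, let go and moved the gripper clear. The wrist force readings I took stayed within about 7 N per axis.

**Last checks after letting go:**
- **Seating:** The cap top measured 0.156 m in both the top and wrist views, which is where it should be when fully home.
- **Uprightness:** The top camera showed the tube upright to within 0.001 rad. The scene camera and a sparse wrist fit gave 0.01–0.02 rad, which I put down to noise in those views.
- **Button:** Brass fills the hole and stands past the tube wall in the wrist and scene views.
- **Bystanders:** The other things look unmoved in the scene picture. Top-camera positions of the post, eyepiece and clamp ring matched the start to within the networks' 4 mm accuracy.

The cameras disagreed by 1–2 mm on the stub's position, within their stated calibration, and the insertion went in without trouble.

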